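# Tidy the espresso tools home into their fitted holders

## Robot

A 7-joint arm with a two-finger parallel gripper is mounted at the origin on a cart in front of the work surface, level with it; the furniture and walls round the work are solid. World frame = base frame: x ahead of the robot, y to its left, z up, the work surface at z = 0. Lengths are in m, angles in rad, forces in N, time in s.
With the tool pointing down it reaches from about 0.425 to 0.925 m from the base axis. Payload 6.8 kg.
Tool frame: the origin (TCP) lies on the centre line of the jaws, within the pads' length; the fingertips stand ahead of it and the grasp point (between the pads) lies 11 mm behind it (r.tcp_to_tips is the z of the fingertips in the tool frame, in m); z points along the fingers, y is the line along which they close (so a half turn about z gives the same grasp; the last joint's range is limited). The gripper opens to 85 mm and grips with 20 to 120 N. Pads are 22 mm wide; open, the fingers measure 114 mm over their backs; the gripper's body (76 mm by 85 mm) begins 54 mm behind the grasp point. The pads swing forward as they close: fully open they stand 13 mm farther back than shut.
Start: joints at [1.203, 0.477, 0.022, 1.555, -0.011, 1.109, -0.083], TCP at [0.173, -0.652, 0.239] pointing down, gripper open.
Joint ranges: [-2.96, 2.96], [-0.34, 2.1], [-1.41, 1.46], [0.24, 2.44], [-1.37, 4.51], [0.17, 1.92], [-2.96, 2.96]. Speed limits (rad/s): [2.39, 2.39, 3.14, 3.14, 3.14, 3.14, 3.14].

## Interface

Orientations are given as a rotation vector (axis times angle).
In Python, from bench import r, optics gives the robot as it stands.
- The arm moves only by the shell command python3 -m creep 'ROWS' [FORCE]. ROWS is a JSON object whose one key "rows" holds a list of rows, each a list of 7 numbers: the shift along the tool's x, y, z in units of 25 mm (1.0 is 25 mm), then the turn, a rotation vector about the tool's x, y, z in units of 8 degrees (1.0 is 8 degrees), then the finger opening in mm, from 0 to 85.4. A call has 1 to 10 rows; each row is the pose to reach, as a shift and turn from the pose commanded when the call began, along the tool's axes at that moment; what a row does not reach only later rows make up. A row lasts 1/8 s, in which the tool goes at most 62.5 mm and 10.7 degrees, less where a joint would pass 70% of its speed; a pose out of reach is approached as far as the arm can. A call with a gripper value outside its range is refused whole. The fingers move at their own pace and stop on an object; FORCE is the grip in N (left out, the last holds). Time passes only in rows, so rows that repeat a pose let the fingers close. It gives the time, the measured TCP pose, the force, the opening and the grip force at its end, in the units of the state.
- r.get_obs(): the state, without advancing time (a new reading comes with each control period).
- optics.grab_frame(name): name is "side" or "top" or "wrist"; returns a dict with "color" (480x640x3 uint8, blue, green, red), "K" (3x3 intrinsics, pixels), "R" (3x3) and "t" (3): a world point X has camera coordinates R X + t. Camera axes: x right, y down, z forward; pixel columns grow to the right and rows downward; lengths in m; the calibration is good to about 2 mm. The wrist camera is an equidistant fisheye: a pixel r from the principal point sees the ray r / f radians off the axis. A picture is of the moment at which its call begins. There is no depth.
- r.hand_in(): hands the job in; it is judged then, once.
The state is a dict: "clock": time; "joints": joint angles; "qvel": joint speeds; "tau": joint torques, N m; "tcp_pos": TCP position; "orientation": TCP orientation; "contact_force": force on the tool from outside, world axes, zero at the start; "moment": the same for the moment, N m; "grip_width": finger opening in m; "gripper_force": force on a finger pad.
Only numpy, scipy, OpenCV 4.12 (cv2) and the standard library are available. Lean on these libraries where they do the work, as an engineer would, in place of code of your own. Each camera call takes 0.05 s, during which the arm holds its last target. There are 200 camera calls.

## Task

The rush is over: put the four espresso tools back on the bar mat, each into the walnut holder that is made for it - the tamper into the wide round well, the small blue leveller into the narrow round well, the dosing funnel down over the round steel boss, and the group brush into the long rest, either way round. Set them down gently (do not drop them) so that each sits fully home, the first three upright; do not knock any of them over, and leave the upturned espresso cup where it stands.

Things in the scene. Friction and masses are not known exactly. Their poses are not given: they have to be found in the camera images.
- tamper: coffee tamper, 58 mm across and 86 mm high, 0.4 kg: a round steel foot (58 mm across, up to 30 mm high) with a dark red-brown wooden knob above it (up to 39 mm across, from 30 to 86 mm above the underside, narrower towards the foot). Stands upright. Origin: centre of the underside; z up. Take it by the knob from above, about 65 mm above the underside
- leveller: small coffee leveller: an upright round puck 49 mm across and 40 mm high, blue knurled cap over a steel foot, 0.28 kg. Origin: centre of the underside; z up. Take it across the cap
- funnel: dosing funnel: a bare aluminium ring, open at both ends, outside 62 mm across, inside 54 mm across, 26 mm high, 0.09 kg. Origin: centre of the lower rim; z up. Take it across its outside
- brush: black group brush lying on its side, 160 mm long, 22 mm wide and 16 mm high, a straight bar to the fingers, 0.05 kg. Origin: centre of the underside; x runs along its length
- tamper_holder: walnut block 80x80 mm and 24 mm high with the wide round well, 66 mm across with a 3 mm bevel, lined black at the bottom, 14 mm deep (its floor is 10 mm above the block's underside). Fixed on the black bar mat. Origin: centre of the block's underside, which lies 5.5 mm above the worktop; the well is centred on the origin
- leveller_holder: walnut block 80x80 mm and 24 mm high with the narrow round well, 57 mm across with a 3 mm bevel, lined blue at the bottom, 14 mm deep (its floor is 10 mm above the block's underside). Fixed on the bar mat. Origin: centre of the block's underside, 5.5 mm above the worktop; the well is centred on the origin
- funnel_holder: walnut block 80x80 mm and 10 mm high with a round steel boss in the middle, 46 mm across and rising to 22 mm above the block's underside; the funnel goes round it and rests on the wood. Fixed on the bar mat. Origin: centre of the block's underside, 5.5 mm above the worktop
- brush_holder: long walnut rest, 194x48 mm, for the brush: floor 6 mm above its underside, stops at both ends (176 mm between them, 18 mm high), and at each end a pair of low side cheeks 32 mm apart (15 mm high, above the underside); the middle 110 mm is open at both sides for the fingers. Fixed on the bar mat. Origin: centre of its underside, 5.5 mm above the worktop; x runs along its length
- cup: white espresso cup standing upside down among the tools, 60 mm across, 58 mm high, with a handle; not to be moved
- napkin_dispenser: steel box behind the mat, 110 mm (x) by 124 mm (y) and 162 mm high; fixed, not part of the job: lift what is carried over or in front of it. Origin: centre of its underside. (Also fixed here: a low white tray of buns at the back right, near edge at x = 0.58, left edge at y = -0.25, rim 18 mm high)
There are look-alikes about, which are no part of the job. Several things have the shape of the leveller; the one meant has the colours described above.

How it is judged:
At the end, for the whole second after the job is handed in: tamper, leveller and funnel within 9 mm of their own holder's centre, upright (0.08 rad) and fully down (within 2.5 mm of their seat); brush down in its rest, within 15 mm of its centre and 0.12 rad of its line; all at rest; cup within 20 mm of its start (horizontal distance between tamper and tamper_holder below 0.009 m and z of tamper in the frame of tamper_holder below 0.0125 m and angle between each of tamper, leveller, funnel's own z axis and vertical below 0.08 rad and horizontal distance between leveller and leveller_holder below 0.009 m and z of leveller in the frame of leveller_holder below 0.0125 m and horizontal distance between funnel and funnel_holder below 0.009 m and z of funnel in the frame of funnel_holder below 0.0125 m and horizontal distance between brush and brush_holder below 0.015 m and z of brush in the frame of brush_holder below 0.0095 m and angle between the x axis of brush and the x axis of brush_holder, either way round below 0.12 rad and linear speed of each of tamper, leveller, funnel, brush below 0.02 m/s and distance of cup from where it was at the start of the episode below 0.02 m); the robot touches nothing.
It fails at once if the espresso cup is pushed away or tipped (distance of cup from where it was at the start of the episode above 0.02 m or angle between cup's own z axis and vertical above 0.5 rad).
It fails at once if the tamper, the leveller or the funnel is knocked over (angle between any of tamper, leveller, funnel's own z axis and vertical above 0.8 rad).
It fails at once if a tool is dropped (falls free of the fingers by more than about 10 mm) ((contact force between the fingers and tamper below 0.1 N and linear speed of tamper above 0.45 m/s) or (contact force between the fingers and leveller below 0.1 N and linear speed of leveller above 0.45 m/s) or (contact force between the fingers and funnel below 0.1 N and linear speed of funnel above 0.45 m/s) or (contact force between the fingers and brush below 0.1 N and linear speed of brush above 0.45 m/s)).
It also fails if it takes over 128 s, if anything falls off the work surface, if the arm or the gripper's body presses on something with over 40 N, if the wrist force passes 120 N, or if a joint passes its speed limit or range.

## Working session

There is one attempt and no reset: what is moved stays moved. The work goes in short steps, Python scripts to look and compute and a shell command to move; the robot and the scene stay as the last step left them, time stands still between calls to the robot, and variables do not carry over. Pictures are saved under pics/ and viewed, at most 14 in all, crops included, and the job is handed in when it is done.

```bash
mkdir -p pics; ls; python3 - <<'E'
from bench import r, optics
import cv2,numpy as np
print(r.get_obs(), r.tcp_to_tips)
for n in ("top","side"):
    f=optics.grab_frame(n); cv2.imwrite(f"pics/{n}0.png",f["color"]); np.savez(f"pics/{n}0.npz",**f)
    print(n,f["K"].tolist(),f["R"].tolist(),f["t"].tolist())
E
```

```text
pics
{'clock': 0.0, 'joints': array([ 1.20294099,  0.47781795,  0.02235732,  1.55645354, -0.01146465,
        1.10928269, -0.08309046]), 'qvel': array([-0.00061262, -0.00023098,  0.00018504,  0.00188783,  0.00094493,
       -0.00192961, -0.0007252 ]), 'tau': array([ 4.94005362e-04, -5.96433985e+01,  1.60799235e+00, -2.81189543e+01,
        1.24898111e-02,  9.30912240e-03, -7.63472656e-06]), 'tcp_pos': array([ 0.17318905, -0.65181035,  0.2383132 ]), 'orientation': array([-3.11335548e+00, -4.06693893e-01,  6.45696759e-04]), 'contact_force': array([-0.70629583,  0.06894672, -0.56864176]), 'moment': array([-0.04580755,  0.02267715, -0.03258373]), 'gripper_force': 0.0, 'grip_width': 0.0854079442313445} 0.008
top [[497.3549650172112, 0.0, 331.6325217636108], [0.0, 497.3549650172112, 234.56447364812146], [0.0, 0.0, 1.0]] [[-0.028758834024557506, -0.999521666088505, 0.011374026780646395], [-0.991090454118477, 0.027032153223573937, -0.1304184589976753], [0.13004861099134832, -0.015023372183239268, -0.9913937951527964]] [0.025001437917224263, 0.5605355317308743, 1.0086101487003096]
side [[569.5488219542145, 0.0, 312.92917461381666], [0.0, 569.5488219542145, 250.67942717279854], [0.0, 0.0, 1.0]] [[-0.98747252235154, -0.15682464631803478, -0.01743696957359903], [-0.08130225021382058, 0.6003900636253678, -0.7955637721830324], [0.13523299046777237, -0.7841796999458415, -0.6056188871575864]] [0.5324622442553916, 0.08835946884101077, 1.1803819085879637]
```

View pics/top0.png

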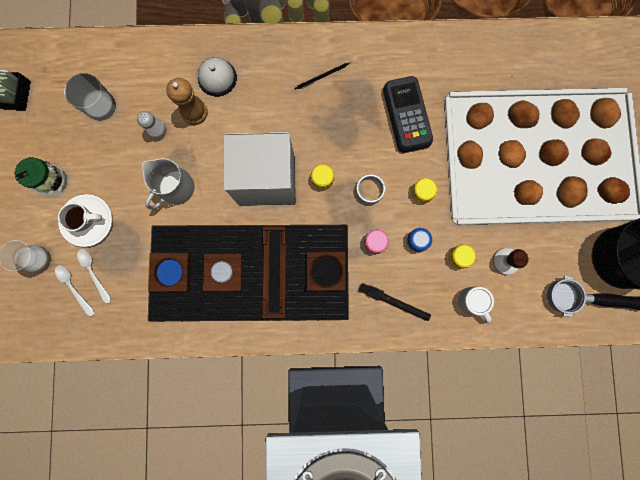

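View pics/side0.png

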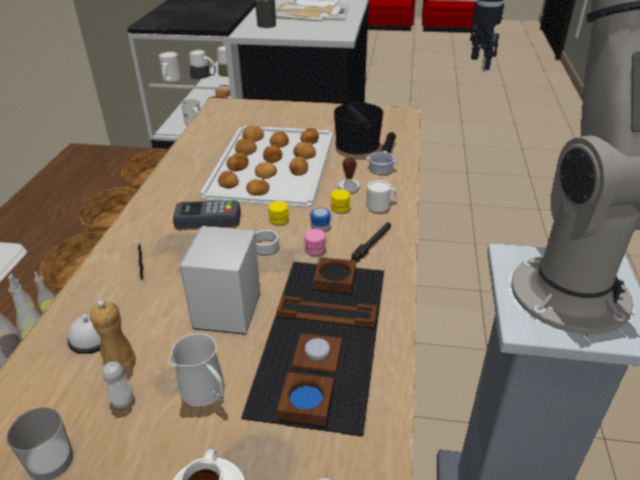

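The top view shows: tamper near (510,260), blue-capped leveller (420,240), funnel (370,189), brush from (360,288) to (430,317) and cup (479,301). The holders are leveller (169,272), funnel (222,271), brush (274,272) and tamper (326,271). The side view agrees.

```bash
python3 - <<'E'
import cv2
a=cv2.imread("pics/top0.png")
cv2.imwrite("pics/c1.png",cv2.resize(a[170:320,350:550],(800,600),interpolation=cv2.INTER_CUBIC))
cv2.imwrite("pics/c2.png",cv2.resize(a[220:325,145:355],(800,400),interpolation=cv2.INTER_CUBIC))
E
```

```text
(no output)
```

View pics/c1.png

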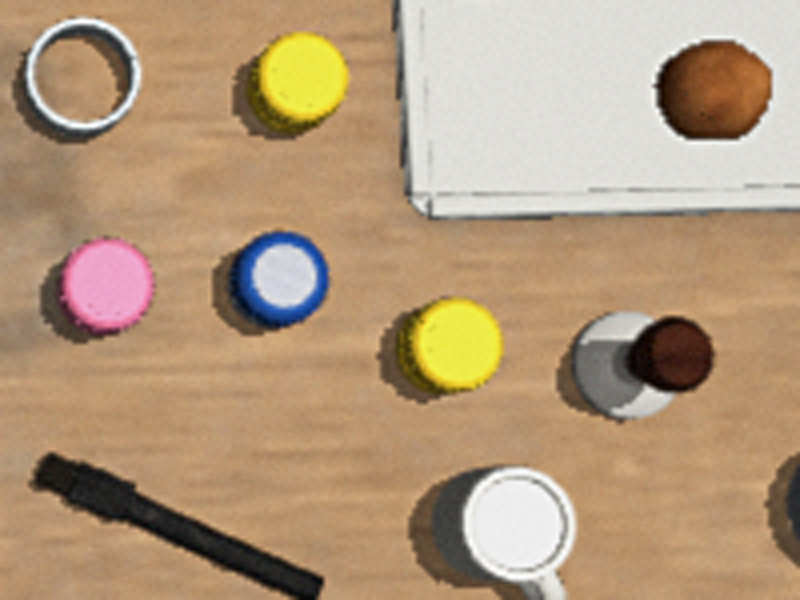

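View pics/c2.png

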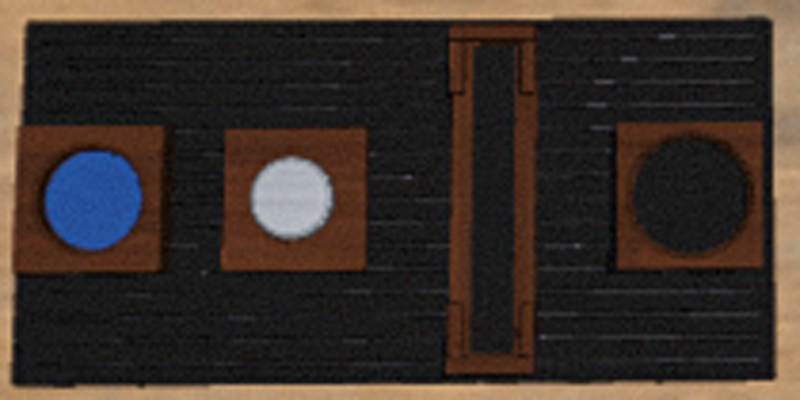

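Crop 1 shows the blue leveller top centred at (420,239.7), the funnel rim at (370.7,189), the tamper knob top at (519.5,258.4), its foot at (506,261), and the cup top at (479,300.5). Crop 2 shows the holders as expected. Next I convert to metres and overlay the known sizes to check the fit.

```bash
cat > h.py <<'E'
import cv2,numpy as np
from scipy.spatial.transform import Rotation as Ro
def load(n): return dict(np.load(f"pics/{n}.npz"))
def p2w(f,u,v,z):
    d=f["R"].T@np.linalg.solve(f["K"],[u,v,1.]); c=-f["R"].T@f["t"]
    return (c+d*(z-c[2])/d[2])
def proj(f,P):
    X=np.atleast_2d(P)@f["R"].T+f["t"]; x=X@f["K"].T; return x[:,:2]/x[:,2:]
def circ(c,rad,z,n=60):
    a=np.linspace(0,2*np.pi,n); return np.c_[c[0]+rad*np.cos(a),c[1]+rad*np.sin(a),0*a+z]
def rect(c,lx,ly,yaw,z):
    p=np.array([[1,1],[-1,1],[-1,-1],[1,-1],[1,1]])*[lx/2,ly/2]
    C,S=np.cos(yaw),np.sin(yaw); p=p@np.array([[C,S],[-S,C]]); return np.c_[p+np.array(c[:2]),np.full(5,z)]
E
cat > m.py <<'E'
from h import *
f=load("top0"); s=load("side0"); im=f["color"]; hsv=cv2.cvtColor(im,cv2.COLOR_BGR2HSV)
c1=lambda x,y:(350+(x+.5)/4-.5,170+(y+.5)/4-.5); c2=lambda x,y:(145+(x+.5)/3.81-.5,220+(y+.5)/3.81-.5)
E={}
for n,p,z in [("tamper",c1(678,354),.08),("tfoot",c1(625,365),.029),("leveller",c1(280,279),.04),("funnel",c1(83,76),.026),("cup",c1(517,522),.058),
 ("Htamp",c2(690,195),.0295),("Hlev",c2(92.5,200),.0155),("Hlevtop",c2(91,198),.0295),("Hfun",c2(292,198),.0275),("Hfunblk",c2(294.5,199),.0155),("Hbr",c2(491,200),.02),
 ("b1",(359.7,287.7),.012),("b2",(430.2,317),.012)]:
    E[n]=p2w(f,*p,z); print(n,E[n].round(4))
b=(E["b1"]+E["b2"])/2; d=E["b2"]-E["b1"]; by=np.arctan2(d[1],d[0]); print("brush",b,np.linalg.norm(d),by)
bot=[p2w(f,*c2(18,383),.0055),p2w(f,*c2(775,378),.0055)]; d=bot[0]-bot[1]; hy=np.arctan2(-d[0],d[1]); print("mat yaw",hy,np.linalg.norm(d))
sh=[]
sh+=[(circ(E["tamper"],.0195,.08),0),(circ(E["tfoot"],.029,.03),0),(circ(E["tfoot"],.029,0),0),(circ(E["leveller"],.0245,.04),0),(circ(E["leveller"],.0245,0),0),(circ(E["funnel"],.031,.026),0),(circ(E["funnel"],.031,0),0),(circ(E["cup"],.03,0),0),(rect(b,.16,.022,by,.016),0),
(circ(E["Htamp"],.033,.0295),1),(rect(E["Htamp"],.08,.08,hy,.0295),1),(circ(E["Hlev"],.0285,.0155),1),(rect(E["Hlev"],.08,.08,hy,.0295),1),(circ(E["Hfun"],.023,.0275),1),(rect(E["Hfun"],.08,.08,hy,.0155),1),(rect(E["Hbr"],.194,.048,hy,.0235),1)]
def over(f,o,wh,k,which):
    I=cv2.resize(f["color"][o[1]:o[1]+wh[1],o[0]:o[0]+wh[0]],None,fx=k,fy=k,interpolation=cv2.INTER_CUBIC)
    for P,w in sh:
        if w in which: cv2.polylines(I,[np.round(((proj(f,P)-o+.5)*k-.5)).astype(np.int32)],False,(0,255,0) if w else (255,0,255),1)
    return I
A=over(f,(345,165),(200,160),2.6,[0]);B=over(f,(145,220),(210,105),2.6,[1])
C=np.zeros((A.shape[0]+B.shape[0],max(A.shape[1],B.shape[1]),3),np.uint8);C=C[:, :];
C[:A.shape[0],:A.shape[1]]=A;C[A.shape[0]:,:B.shape[1]]=B
cv2.imwrite("pics/o1.png",cv2.resize(C,None,fx=min(1,599/C.shape[0]),fy=min(1,599/C.shape[0])))
cv2.imwrite("pics/o2.png",over(s,(230,140),(190,290),2.05,[0,1]))
E
python3 m.py
```

```text
tamper [ 0.4973 -0.3653  0.08  ]
tfoot [ 0.496  -0.3569  0.029 ]
leveller [ 0.5454 -0.1748  0.04  ]
funnel [ 0.6598 -0.077   0.026 ]
cup [ 0.4159 -0.2853  0.058 ]
Htamp [0.4857 0.0237 0.0295]
Hlev [0.4931 0.3554 0.0155]
Hlevtop [0.4933 0.3518 0.0295]
Hfun [0.4903 0.2424 0.0275]
Hfunblk [0.4905 0.2435 0.0155]
Hbr [0.4866 0.134  0.02  ]
b1 [ 0.4489 -0.0474  0.012 ]
b2 [ 0.3832 -0.194   0.012 ]
brush [ 0.41604333 -0.12066893  0.012     ] 0.16063245362430414 -1.9921346697551123
mat yaw -0.022672822020096038 0.41901454838392865
```

View pics/o1.png

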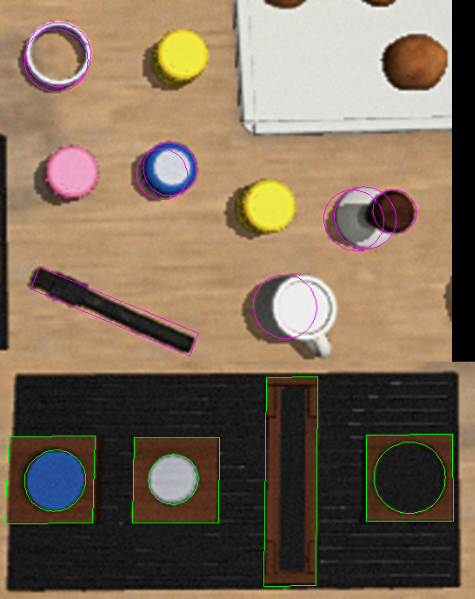

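View pics/o2.png

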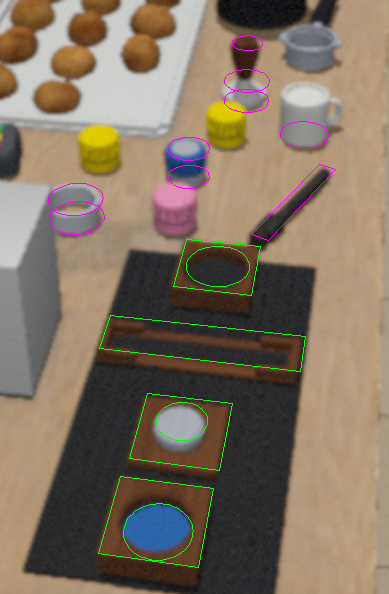

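Sizes and spacing agree in the top view: brush length 160.6 mm, and the blocks and wells match the overlay. The side view agrees within a few mm. The tamper knob position is more reliable than its foot, whose bevel biased that fit. I'll write a helper that turns targets into rows and then move.

```bash
cat > go.py <<'E'
import sys
from bench import r
from h import *
def units(x,y,z,yaw):
    "yaw deg: heading of tool x axis, tool down"
    o=r.get_obs(); R=Ro.from_rotvec(o["orientation"])
    T=Ro.from_euler("z",yaw,degrees=True)*Ro.from_rotvec([np.pi,0,0])
    d=R.inv().apply(np.array([x,y,z])-o["tcp_pos"])/.025; w=np.degrees((R.inv()*T).as_rotvec())/8
    return np.r_[d,w].round(2).tolist()
if __name__=="__main__":
    for a in sys.argv[1:]: print(units(*map(float,a.split(","))))
E
python3 go.py .497,-.365,.24,0 .497,-.365,.17,0; python3 -m creep 2>&1 | tail -3
```

```text
[15.46, -7.76, -0.05, -0.01, 0.0, 1.86]
[15.46, -7.76, 2.75, -0.01, 0.0, 1.86]
invalid input
```

```bash
python3 -m creep '{"rows":[[15.46,-7.76,0,0,0,1.86,85],[15.46,-7.76,0,0,0,1.86,85],[15.46,-7.76,0,0,0,1.86,85],[15.46,-7.76,0,0,0,1.86,85],[15.46,-7.76,0,0,0,1.86,85],[15.46,-7.76,0,0,0,1.86,85],[15.46,-7.76,0,0,0,1.86,85],[15.46,-7.76,2.75,0,0,1.86,85],[15.46,-7.76,2.75,0,0,1.86,85],[15.46,-7.76,2.75,0,0,1.86,85]]}' 30; python3 - <<'E'
from bench import r,optics
import numpy as np,cv2
f=optics.grab_frame("wrist");o=r.get_obs();np.savez("pics/w1.npz",pos=o["tcp_pos"],ori=o["orientation"],**f);cv2.imwrite("pics/w1.png",f["color"]);print(o["joints"],o["tcp_pos"],f["K"],f["R"],f["t"])
E
```

```text
clock: 1.35
tcp_pos: [0.4963, -0.3666, 0.171]
orientation: [3.142, -0.003, -0.002]
contact_force: [0.4, -0.1, -0.4]
grip_width: 0.085
gripper_force: 0.0
[ 0.58139946  0.45256158 -0.06132052  1.75975571  0.0341857   0.92870154
 -1.06700357] [ 0.49698219 -0.36717034  0.1720931 ] [[371.64829954   0.         319.2682881 ]
 [  0.         371.64829954 236.61880028]
 [  0.           0.           1.        ]] [[-1.66299868e-03 -9.99998567e-01  3.15790494e-04]
 [-9.45789741e-01  1.67541043e-03  3.24775243e-01]
 [-3.24775307e-01  2.41429392e-04 -9.45791172e-01]] [-0.36507782  0.44961167  0.47737161]
```

View pics/w1.png

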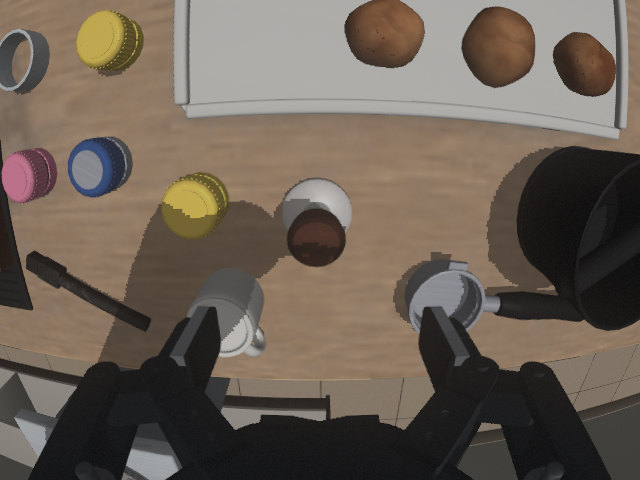

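The wrist view shows the tamper knob at (316,237), its foot at about (317,208), the leveller top at (92,171), the funnel at about (20,61), and the brush from (35,265) to (148,325). I'll project these through the fisheye model.

```bash
cat >> h.py <<'E'
def w2w(f,u,v,z):
    K=f["K"]; a=np.array([(u-K[0,2])/K[0,0],(v-K[1,2])/K[1,1]]); th=np.hypot(*a)
    d=np.r_[a/th*np.sin(th),np.cos(th)] if th>1e-9 else np.array([0,0,1.])
    d=f["R"].T@d; c=-f["R"].T@f["t"]; return c+d*(z-c[2])/d[2]
E
python3 - <<'E'
from h import *
f=load("w1")
for n,u,v,z in [("knob",316.5,237.5,.076),("foot",317,208,.027),("lev",92,171,.04),("cap pix L",68,168,.04),("lev R",124,165,.02),("b1",36,264,.012),("b2",148,325,.012)]: print(n,w2w(f,u,v,z).round(4))
E
python3 go.py .496,-.364,.054,0 .496,-.364,.20,0
```

```text
knob [ 0.5002 -0.3641  0.076 ]
foot [ 0.5074 -0.3642  0.027 ]
lev [ 0.5457 -0.1797  0.04  ]
cap pix L [ 0.5501 -0.1537  0.04  ]
lev R [ 0.546  -0.2007  0.02  ]
b1 [ 0.4481 -0.0591  0.012 ]
b2 [ 0.3848 -0.1928  0.012 ]
[-0.04, -0.13, 4.72, 0.01, -0.01, -0.01]
[-0.04, -0.13, -1.12, 0.01, -0.01, -0.01]
```

```bash
python3 -m creep '{"rows":[[0.08,-0.11,1,0,0,0,85],[0.08,-0.11,2.2,0,0,0,85],[0.08,-0.11,3.4,0,0,0,85],[0.08,-0.11,4.3,0,0,0,85],[0.08,-0.11,4.7,0,0,0,85],[0.08,-0.11,4.72,0,0,0,30],[0.08,-0.11,4.72,0,0,0,30],[0.08,-0.11,4.72,0,0,0,30],[0.08,-0.11,4.72,0,0,0,30],[0.08,-0.11,4.72,0,0,0,30]]}' 40; python3 go.py .49,.024,.17,0
```

```text
clock: 2.65
tcp_pos: [0.5, -0.3638, 0.054]
orientation: [3.14, -0.001, 0.003]
contact_force: [-0.6, -1.4, 6.4]
grip_width: 0.0365
gripper_force: 39.4
[-0.39, -15.5, -4.67, 0.01, -0.02, -0.0]
```

```bash
python3 -m creep '{"rows":[[0,0,-0.6,0,0,0,30],[0,0,-1.8,0,0,0,30],[0,0,-3.2,0,0,0,30],[0,-1,-4.4,0,0,0,30],[0,-3,-4.7,0,0,0,30],[0,-5,-4.7,0,0,0,30],[-0.1,-7,-4.7,0,0,0,30],[-0.2,-9,-4.7,0,0,0,30],[-0.3,-10.5,-4.7,0,0,0,30],[-0.3,-11.5,-4.7,0,0,0,30]]}'; python3 - <<'E'
from bench import r,optics
import numpy as np,cv2
f=optics.grab_frame("wrist");o=r.get_obs();np.savez("pics/w2.npz",**f);cv2.imwrite("pics/w2.png",f["color"]);print(o["tcp_pos"],o["grip_width"],o["gripper_force"])
E
python3 go.py .49,.024,.17,0
```

```text
clock: 3.9
tcp_pos: [0.4906, -0.0729, 0.1704]
orientation: [-3.141, -0.004, 0.001]
contact_force: [0.7, -0.5, -3.4]
grip_width: 0.0358
gripper_force: 40.8
[ 0.49090156 -0.06953049  0.17042938] 0.035884158664985566 40.83913702983409
[-0.01, -3.74, 0.03, -0.02, 0.0, 0.04]
```

View pics/w2.png

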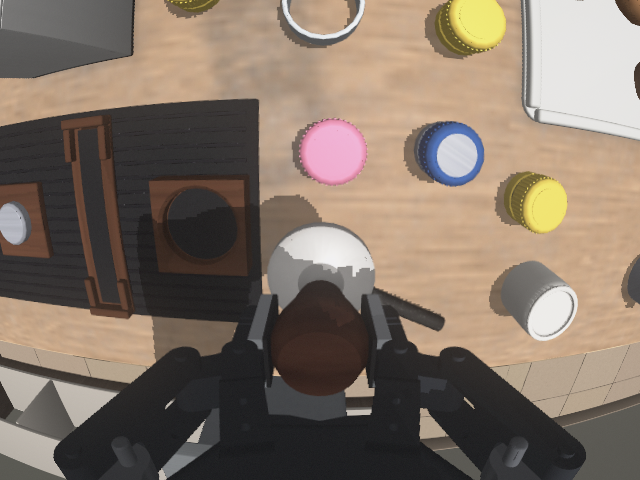

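The tamper is held upright, its foot centred at about (321,275). The well rim centre is at (203,224), the leveller top at (457,154), the pink look-alike at (333,151), and the funnel at about (322,10).

```bash
python3 - <<'E'
from h import *
f=load("w2")
for n,u,v,z in [("well",203,224,.0295),("c",150,181,.0295),("c",246,176.5,.0295),("c",247,276,.0295),("c",155,275,.0295),("lev",457,154,.04),("footL",268,272,.131),("footR",375,272,.131),("foot top",321,225,.131),("funL",282,5,.026),("funR",364,5,.026),("boss",14,224,.0275)]: print(n,w2w(f,u,v,z).round(4))
E
python3 go.py .487,.024,.17,-1.3
```

```text
well [0.4898 0.021  0.0295]
c [0.5264 0.0643 0.0295]
c [ 0.5274 -0.0165  0.0295]
c [ 0.4448 -0.0125  0.0295]
c [0.4434 0.0716 0.0295]
lev [ 0.5483 -0.1745  0.04  ]
footL [ 0.4948 -0.0456  0.131 ]
footR [ 0.4949 -0.101   0.131 ]
foot top [ 0.5202 -0.0729  0.131 ]
funL [ 0.6585 -0.0442  0.026 ]
funR [ 0.659  -0.1047  0.026 ]
boss [0.4914 0.2387 0.0275]
[-0.13, -3.74, 0.03, -0.02, 0.0, 0.2]
```

```bash
python3 -m creep '{"rows":[[-0.13,-1.2,0,0,0,0,30],[-0.13,-2.8,0,0,0,0,30],[-0.13,-3.5,0,0,0,0,30],[-0.13,-3.72,0.5,0,0,0,30],[-0.13,-3.72,1.5,0,0,0,30],[-0.13,-3.72,2.5,0,0,0,30],[-0.13,-3.72,3,0,0,0,30],[-0.13,-3.72,3.1,0,0,0,30],[-0.13,-3.72,3.1,0,0,0,30]]}'; python3 - <<'E'
from bench import r,optics
import numpy as np,cv2
f=optics.grab_frame("wrist");o=r.get_obs();np.savez("pics/w3.npz",**f);cv2.imwrite("pics/w3.png",f["color"]);print(o["tcp_pos"],o["contact_force"])
E
python3 go.py .487,.0235,.0695,0
```

```text
clock: 5.08
tcp_pos: [0.4887, 0.0174, 0.0929]
orientation: [3.142, -0.001, 0.001]
contact_force: [-0.2, 0.1, -3.8]
grip_width: 0.0363
gripper_force: 41.1
[0.48893052 0.01755632 0.09319752] [ 0.43673584  1.05583675 -3.71975468]
[-0.08, -0.24, 0.95, -0.0, -0.01, -0.0]
```

View pics/w3.png

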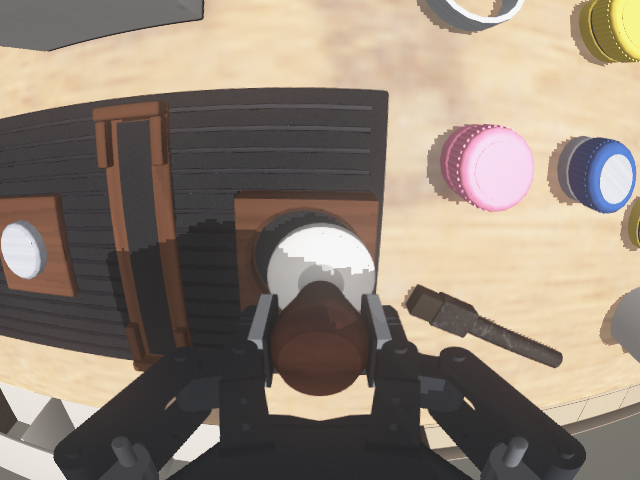

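The foot hangs just above the well, offset to its right. The block's rear corners are at (235,192) and (379,193), the well's left edge at (252,250), and its top edge at (318,207).

```bash
python3 - <<'E'
from h import *
f=load("w3")
for n,u,v,z in [("cL",235,193,.0295),("cR",379,193,.0295),("wellL(y+.034)",252,252,.0295),("wellTop(x+.034)",318,206.5,.0295),("foot top",321,225,.06),("footL",268,272,.055),("footR",375,272,.055)]: print(n,w2w(f,u,v,z).round(4))
E
```

```text
cL [0.5297 0.0649 0.0295]
cR [ 0.5295 -0.0146  0.0295]
wellL(y+.034) [0.4948 0.0571 0.0295]
wellTop(x+.034) [0.5217 0.0189 0.0295]
foot top [0.5204 0.0174 0.06  ]
footL [0.4938 0.0445 0.055 ]
footR [ 0.4937 -0.0104  0.055 ]
```

```bash
python3 -m creep '{"rows":[[-0.06,-0.24,0,0,0,0,30],[-0.06,-0.24,0.1,0,0,0,30],[-0.06,-0.24,0.3,0,0,0,30],[-0.06,-0.24,0.5,0,0,0,30],[-0.06,-0.24,0.65,0,0,0,30],[-0.06,-0.24,0.75,0,0,0,30],[-0.06,-0.24,0.82,0,0,0,30],[-0.06,-0.24,0.88,0,0,0,30],[-0.06,-0.24,0.92,0,0,0,30]]}'
```

```text
clock: 6.25
tcp_pos: [0.4869, 0.0236, 0.0696]
orientation: [3.141, 0.0, 0.0]
contact_force: [-1.4, -1.6, 3.5]
grip_width: 0.0363
gripper_force: 41.6
```

It has reached seat height with upward contact force, so I'll release and back off.

```bash
python3 -m creep '{"rows":[[0,0,0.02,0,0,0,36],[0,0,0.02,0,0,0,40],[0,0,0,0,0,0,60],[0,0,0,0,0,0,75],[0,0,-0.5,0,0,0,75],[0,0,-2,0,0,0,75],[0,0,-4,0,0,0,75],[0,0,-4.5,0,0,0,75],[0,0,-4.5,0,0,0,75]]}'; python3 - <<'E'
from bench import r,optics
import numpy as np,cv2
f=optics.grab_frame("wrist");g=optics.grab_frame("side")
print(r.get_obs()["tcp_pos"]);np.savez("pics/w4.npz",**f)
a=cv2.resize(f["color"],(480,360)); b=cv2.resize(g["color"][150:350,220:380],(320,400))
C=np.zeros((400,800,3),np.uint8);C[:360,:480]=a;C[:,480:]=b;cv2.imwrite("pics/w4.png",C)
E
python3 go.py .547,-.175,.14,0
```

```text
clock: 7.38
tcp_pos: [0.4873, 0.0237, 0.1831]
orientation: [-3.142, 0.0, -0.004]
contact_force: [-0.8, 0.4, -0.8]
grip_width: 0.0749
gripper_force: 0.0
[0.48601094 0.02348259 0.18112469]
[2.44, 7.94, 1.64, 0.0, 0.01, 0.0]
```

View pics/w4.png

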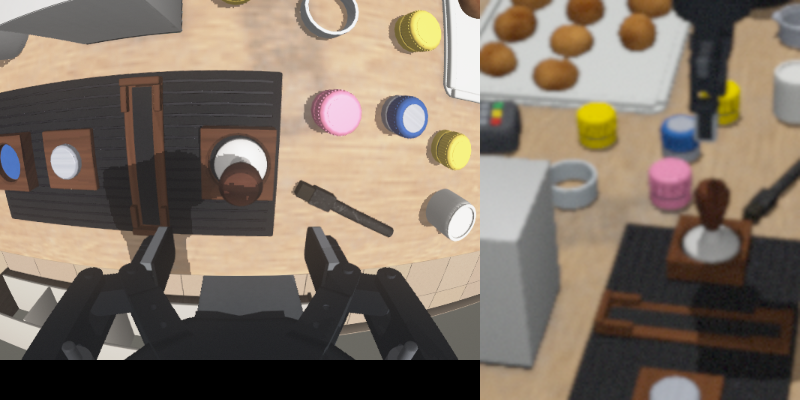

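The tamper is seated upright in the well. Next is the leveller, approached with the fingers closing along x, clear of the pink and yellow look-alikes.

```bash
python3 go.py .547,-.1755,.12,90; python3 -m creep '{"rows":[[2.4,7.95,0,0,0,-11.25,70],[2.4,7.95,0,0,0,-11.25,70],[2.4,7.95,0,0,0,-11.25,70],[2.4,7.95,0,0,0,-11.25,70],[2.4,7.95,0.5,0,0,-11.25,70],[2.4,7.95,1,0,0,-11.25,70],[2.4,7.95,1.5,0,0,-11.25,70],[2.4,7.95,1.5,0,0,-11.25,70],[2.4,7.95,1.5,0,0,-11.25,70],[2.4,7.95,1.5,0,0,-11.25,70]]}'; python3 - <<'E'
from bench import r,optics
import numpy as np,cv2
f=optics.grab_frame("wrist");o=r.get_obs();np.savez("pics/w5.npz",**f);cv2.imwrite("pics/w5.png",f["color"]);print(o["tcp_pos"],o["joints"])
hsv=cv2.cvtColor(f["color"],cv2.COLOR_BGR2HSV)
m=cv2.inRange(hsv,(105,120,50),(130,255,255));n,l,s,c=cv2.connectedComponentsWithStats(m)
from h import *
for i in range(1,n):
    if s[i,4]>150: print(s[i],c[i],w2w(f,*c[i],.04))
E
python3 go.py .547,-.1755,.026,90
```

```text
[2.44, 7.96, 2.44, -0.01, 0.01, -11.25]
clock: 8.72
tcp_pos: [0.5458, -0.1748, 0.1427]
orientation: [-2.22, -2.218, 0.002]
contact_force: [-0.1, -0.3, -0.2]
grip_width: 0.0701
gripper_force: 0.0
[ 0.54597521 -0.17491926  0.14310518] [ 0.53512963  0.45802511 -0.42743359  1.86581393  0.24096823  0.8711337
 -0.01249555]
[ 288  205   70   66 1554] [322.97361647 235.55148005] [ 0.5478184  -0.17095828  0.04      ]
[-0.03, 0.05, 4.68, -0.02, -0.01, -0.02]
```

View pics/w5.png

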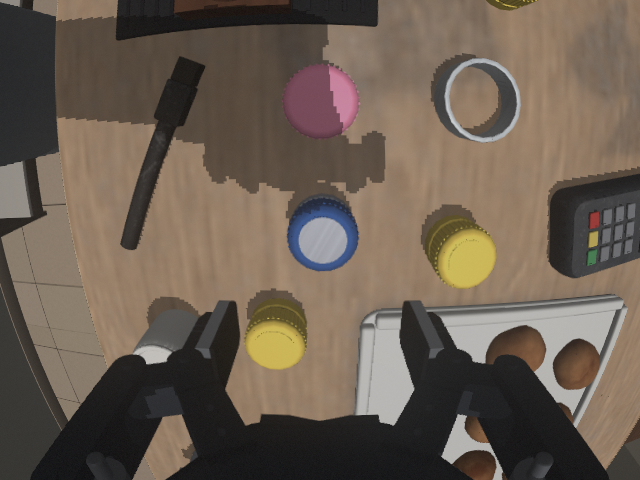

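The leveller is centred at (323,239), directly ahead of the open jaws, with clear space for both fingers. Descending.

```bash
python3 -m creep '{"rows":[[0.03,0.06,1.2,0,0,0,70],[0.03,0.06,2.6,0,0,0,70],[0.03,0.06,3.8,0,0,0,70],[0.03,0.06,4.4,0,0,0,70],[0.03,0.06,4.66,0,0,0,70],[0.03,0.06,4.66,0,0,0,40],[0.03,0.06,4.66,0,0,0,40],[0.03,0.06,4.66,0,0,0,40],[0.03,0.06,4.66,0,0,0,40],[0.03,0.06,4.66,0,0,0,40]]}' 40; python3 go.py .493,.24,.14,90
```

```text
clock: 10.02
tcp_pos: [0.5489, -0.1745, 0.029]
orientation: [2.221, 2.22, 0.001]
contact_force: [-0.3, 0.9, 6.9]
grip_width: 0.0471
gripper_force: 42.2
[16.58, -2.23, -4.45, 0.01, 0.0, -0.0]
```

```bash
python3 -c "
from h import *
f=load('top0');print(p2w(f,226,204,0),p2w(f,295,203,0))"
python3 -m creep '{"rows":[[0,0,-0.4,0,0,0,40],[0,0,-1.2,0,0,0,40],[0.3,-0.4,-2.4,0,0,0,40],[1.5,-1.4,-3.8,0,0,0,40],[3.4,-2.2,-4.9,0,0,0,40],[5.4,-2.24,-5,0,0,0,40],[7.4,-2.24,-5,0,0,0,40],[9.4,-2.24,-5,0,0,0,40],[11.4,-2.24,-5,0,0,0,40],[12.5,-2.24,-5,0,0,0,40]]}'; python3 go.py .493,.3535,.14,90
```

```text
[0.63953778 0.23784579 0.        ] [0.63776151 0.08700328 0.        ]
clock: 11.28
tcp_pos: [0.4921, 0.1414, 0.1545]
orientation: [2.217, 2.225, 0.003]
contact_force: [0.2, 0.1, -2.3]
grip_width: 0.0475
gripper_force: 42.1
[8.48, 0.07, 0.59, 0.01, -0.01, 0.02]
```

```bash
python3 -m creep '{"rows":[[2,0,0,0,0,0,40],[4,0,0,0,0,0,40],[6,0,0,0,0,0,40],[7.4,0,0.5,0,0,0,40],[8.1,0,1.2,0,0,0,40],[8.5,0,2,0,0,0,40],[8.5,0,2.6,0,0,0,40],[8.5,0,2.6,0,0,0,40]]}';  python3 - <<'E'
from bench import r,optics
import numpy as np,cv2
f=optics.grab_frame("wrist");o=r.get_obs();np.savez("pics/w6.npz",**f);cv2.imwrite("pics/w6.png",f["color"]);print(o["tcp_pos"],o["joints"])
E
python3 go.py .493,.3535,.0445,90
```

```text
clock: 12.28
tcp_pos: [0.4919, 0.348, 0.0861]
orientation: [2.223, 2.219, -0.007]
contact_force: [0.1, -0.7, -2.7]
grip_width: 0.0468
gripper_force: 42.0
[0.4924408  0.34875847 0.08722474] [-0.3321639   0.59633673 -0.52049792  1.82251078  0.38966531  0.82812665
 -1.04815896]
[0.19, 0.02, 1.71, -0.01, 0.01, -0.01]
```

View pics/w6.png

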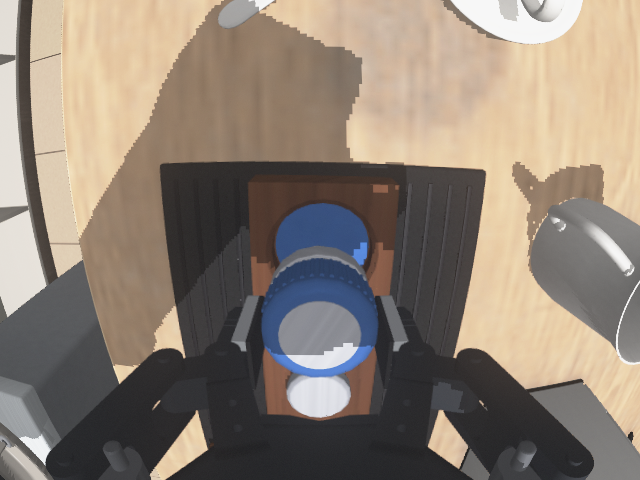

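The leveller is held over its well. The block's far corners are at (249,180) and (400,179), and the blue floor spans columns 274–369 with its far edge at row 203.

```bash
python3 - <<'E'
from h import *
f=load("w6")
for n,u,v,z in [("c1",249,180,.0295),("c2",400,179,.0295),("floorL",274,243,.0155),("floorR",369,243,.0155),("floorfar",321,203,.0155),("levL",262,322,.087),("levR",378,322,.087),("wellfar",321,197,.0295)]: print(n,w2w(f,u,v,z).round(4))
E
```

```text
c1 [0.4546 0.3982 0.0295]
c2 [0.5343 0.3988 0.0295]
floorL [0.4648 0.3578 0.0155]
floorR [0.5209 0.3578 0.0155]
floorfar [0.4926 0.382  0.0155]
levL [0.4674 0.3481 0.087 ]
levR [0.5167 0.3481 0.087 ]
wellfar [0.4925 0.3887 0.0295]
```

```bash
python3 -m creep '{"rows":[[0.28,0.05,0,0,0,0,40],[0.28,0.05,0.3,0,0,0,40],[0.28,0.05,0.7,0,0,0,40],[0.28,0.05,1.05,0,0,0,40],[0.28,0.05,1.3,0,0,0,40],[0.28,0.05,1.45,0,0,0,40],[0.28,0.05,1.55,0,0,0,40],[0.28,0.05,1.62,0,0,0,40],[0.28,0.05,1.66,0,0,0,40],[0.28,0.05,1.68,0,0,0,40]]}'
```

```text
clock: 13.58
tcp_pos: [0.4936, 0.3577, 0.0461]
orientation: [2.221, 2.222, 0.0]
contact_force: [-0.1, -0.3, -2.9]
grip_width: 0.0472
gripper_force: 42.1
```

```bash
python3 -m creep '{"rows":[[0,0,0.04,0,0,0,40],[0,0,0.08,0,0,0,40],[0,0,0.11,0,0,0,40],[0,0,0.11,0,0,0,40]]}'
```

```text
clock: 14.08
tcp_pos: [0.4937, 0.3577, 0.0445]
orientation: [2.221, 2.221, 0.0]
contact_force: [-1.7, -2.8, 8.3]
grip_width: 0.047
gripper_force: 43.1
```

```bash
python3 -m creep '{"rows":[[0,0,0,0,0,0,50],[0,0,0,0,0,0,60],[0,0,0,0,0,0,75],[0,0,-0.5,0,0,0,75],[0,0,-2,0,0,0,75],[0,0,-4,0,0,0,75],[-1.5,0,-4.5,0,0,0,75],[-3.5,0,-4.5,0,0,0,75]]}'; python3 - <<'E'
from bench import r,optics
import numpy as np,cv2
f=optics.grab_frame("wrist");o=r.get_obs();np.savez("pics/w7.npz",**f);cv2.imwrite("pics/w7.png",f["color"]);print(o["tcp_pos"],o["joints"])
E
python3 go.py .5,-.075,.16,90
```

```text
clock: 15.08
tcp_pos: [0.4943, 0.2713, 0.1584]
orientation: [2.218, 2.224, 0.007]
contact_force: [0.8, -0.5, -0.3]
grip_width: 0.0749
gripper_force: 0.0
[0.49471229 0.26141841 0.15652862] [-0.15659441  0.44352128 -0.56339616  1.88153222  0.30268556  0.90386761
 -0.872281  ]
[-13.46, 0.29, -0.06, 0.01, 0.04, -0.04]
```

View pics/w7.png

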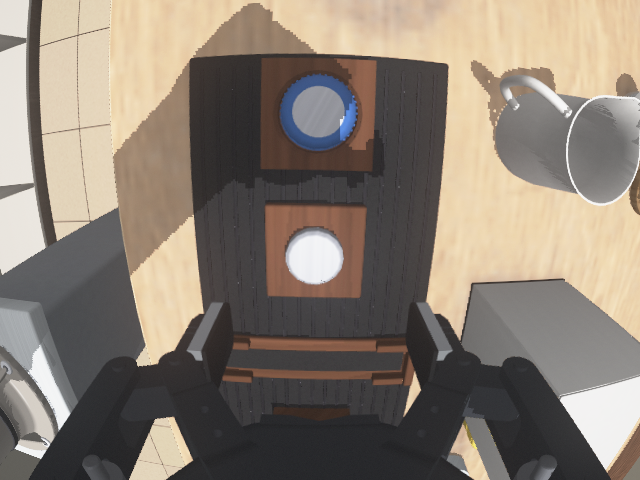

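The leveller sits level in its well, with the cap ring centred at (318,112). The boss is at (315,256), on a block spanning columns 265–366 and rows 206–297. I've used 13 views, so from here I measure numerically.

```bash
python3 - <<'E'
from h import *
f=load("w7")
im=f["color"];g=cv2.cvtColor(im,cv2.COLOR_BGR2HSV)
m=((g[...,1]<40)&(g[...,2]>140)).astype(np.uint8);n,l,s,c=cv2.connectedComponentsWithStats(m[200:320,250:380])
i=1+np.argmax(s[1:,4]);print(s[i]+[250,200,0,0,0],"boss",w2w(f,*(c[i]+[250,200]),.0275))
for n,u,v,z in [("boss",315,254.5,.0275),("c",265,206,.0155),("c",366,208,.0155),("c",267,297,.0155),("c",359,297,.0155),("lev",318,112,.0555),("bh",234,343,.0235),("bh",408,343,.0235)]: print(n,w2w(f,u,v,z).round(4))
f=load("w5")
for n,u,v,z in [("fun c",480,99,.026),("funL",444,98,.026),("funR",520,100,.026),("funT",478,58,.026),("funB",484,140,.026),("b1",191,62,.012),("b2",130,247,.012),("bm",167,125,.016)]: print(n,w2w(f,u,v,z).round(4))
f=load("w3")
for n,u,v,z in [("b1",415,295,.012),("b2",558,357,.012)]: print(n,w2w(f,u,v,z).round(4))
E
```

```text
[ 286  230   58   55 2453] boss [0.49074999 0.24838596 0.0275    ]
boss [0.4914 0.2506 0.0275]
c [0.4525 0.286  0.0155]
c [0.5308 0.2845 0.0155]
c [0.4504 0.2068 0.0155]
c [0.5285 0.207  0.0155]
lev [0.4934 0.3573 0.0555]
bh [0.4187 0.1633 0.0235]
bh [0.5745 0.1631 0.0235]
fun c [ 0.6584 -0.0742  0.026 ]
funL [ 0.6309 -0.076   0.026 ]
funR [ 0.6918 -0.0712  0.026 ]
funT [ 0.6563 -0.0446  0.026 ]
funB [ 0.6631 -0.1035  0.026 ]
b1 [ 0.4525 -0.0477  0.012 ]
b2 [ 0.3865 -0.1905  0.012 ]
bm [ 0.4336 -0.0934  0.016 ]
b1 [ 0.4569 -0.0459  0.012 ]
b2 [ 0.3884 -0.1879  0.012 ]
```

```bash
python3 -m creep '{"rows":[[-2,0,0,0,0,0,85],[-4,0,0,0,0,0,85],[-6,0,0,0,0,0,85],[-8,0,0,0,0,0,85],[-10,0.2,0,0,0,0,85],[-12,1,0,0,0,0,85],[-13.5,3,0,0,0,0,85],[-13.8,5,0,0,0,0,85],[-13.8,6.4,0,0,0,0,85],[-13.8,6.6,0,0,0,0,85]]}'; python3 -m creep '{"rows":[[0,0,0.8,0,0,0,85],[0,0,1.6,0,0,0,85],[0,0,1.6,0,0,0,85]]}'; python3 - <<'E'
from bench import r,optics
import numpy as np,cv2
from h import *
f=optics.grab_frame("wrist");o=r.get_obs();np.savez("pics/w8.npz",**f);cv2.imwrite("pics/w8.png",f["color"]);print(o["tcp_pos"],o["joints"])
im=f["color"];g=cv2.cvtColor(im,cv2.COLOR_BGR2HSV)
# predicted location, then light-grey, unsaturated component
m=((g[...,1]<45)&(g[...,2]>90)).astype(np.uint8);n,l,s,c=cv2.connectedComponentsWithStats(m)
for i in range(1,n):
    if s[i,4]>300: print(s[i],c[i].round(1),w2w(f,*(s[i,:2]+s[i,2:4]/2),.02).round(4))
E
python3 go.py .66,-.075,.014,90
```

```text
clock: 16.38
tcp_pos: [0.6606, -0.0744, 0.1562]
orientation: [2.221, 2.221, 0.003]
contact_force: [-0.7, 0.5, 0.1]
grip_width: 0.0849
gripper_force: 0.0
clock: 16.75
tcp_pos: [0.6558, -0.0749, 0.1129]
orientation: [-2.218, -2.219, 0.006]
contact_force: [-0.1, 0.1, 0.5]
grip_width: 0.0849
gripper_force: 0.0
[ 0.65695574 -0.07490766  0.11434453] [ 0.3219953   0.62334786 -0.43093687  1.66603322  0.31041937  0.92390392
 -0.22683457]
[  49   71   57   82 2943] [ 79.8 110.4] [0.4859 0.0231 0.02  ]
[ 282  201   96   91 1689] [329.3 245.4] [ 0.6621 -0.0754  0.02  ]
[379 413  39  17 369] [398.  419.3] [ 0.7253 -0.2414  0.02  ]
[471 422  38  58 759] [492.6 439. ] [ 0.8343 -0.3059  0.02  ]
[-0.0, 0.13, 4.01, -0.02, 0.0, 0.0]
```

```bash
python3 - <<'E'
from h import *
f=load("w8")
for u,v,z in [(282,248,.026),(378,248,.026),(330,201,0),(330,292,.026)]: print(w2w(f,u,v,z).round(4))
E
python3 go.py .66,-.075,.014,90
```

```text
[ 0.6313 -0.0743  0.026 ]
[ 0.6928 -0.0742  0.026 ]
[ 0.6623 -0.0497  0.    ]
[ 0.6623 -0.1058  0.026 ]
[-0.0, 0.13, 4.01, -0.02, 0.0, 0.0]
```

```bash
python3 -m creep '{"rows":[[-0.02,0.19,0.4,0,0,0,85],[-0.02,0.19,1.6,0,0,0,85],[-0.02,0.19,2.8,0,0,0,85],[-0.02,0.19,3.5,0,0,0,85],[-0.02,0.19,3.9,0,0,0,85],[-0.02,0.19,3.95,0,0,0,85],[-0.02,0.19,3.95,0,0,0,56],[-0.02,0.19,3.95,0,0,0,56],[-0.02,0.19,3.95,0,0,0,56],[-0.02,0.19,3.95,0,0,0,56]]}' 25; python3 go.py .49,-.06,.16,90 .49,.245,.14,90
```

```text
clock: 18.05
tcp_pos: [0.6641, -0.0753, 0.0182]
orientation: [2.221, 2.22, 0.002]
contact_force: [-0.9, -0.5, 6.4]
grip_width: 0.0598
gripper_force: 28.1
[0.61, -6.95, -5.68, 0.01, 0.0, -0.0]
[12.81, -6.96, -4.88, 0.01, 0.0, -0.0]
```

```bash
python3 -m creep '{"rows":[[0,0,-0.5,0,0,0,56],[0,0,-1.6,0,0,0,56],[0,-0.4,-3.2,0,0,0,56],[0,-2,-4.6,0,0,0,56],[0,-4,-5,0,0,0,56],[0.5,-5.8,-5,0,0,0,56],[2,-6.8,-5,0,0,0,56],[4,-6.95,-5,0,0,0,56],[6,-6.95,-5,0,0,0,56],[8,-6.95,-5,0,0,0,56]]}'; python3 -m creep '{"rows":[[1.6,0,0,0,0,0,56],[2.8,0,0,0,0,0,56],[2.8,0,0,0,0,0,56],[2.8,0,0,0,0,0,56]]}'; python3 - <<'E'
from bench import r,optics
import numpy as np,cv2
from h import *
f=optics.grab_frame("wrist");o=r.get_obs();np.savez("pics/w9.npz",**f);cv2.imwrite("pics/w9.png",f["color"]);print(o["tcp_pos"],o["joints"])
im=f["color"];g=cv2.cvtColor(im,cv2.COLOR_BGR2HSV)
m=((g[...,1]<45)&(g[...,2]>110)).astype(np.uint8);n,l,s,c=cv2.connectedComponentsWithStats(m)
for i in range(1,n):
    if s[i,4]>300: print(s[i],c[i].round(1),w2w(f,*(s[i,:2]+s[i,2:4]/2-.5),.0275).round(4))
E
python3 go.py .49,.246,.14,90
```

```text
clock: 19.3
tcp_pos: [0.4895, 0.126, 0.1428]
orientation: [2.221, 2.22, 0.001]
contact_force: [0.1, 0.1, -0.8]
grip_width: 0.0598
gripper_force: 27.5
clock: 19.8
tcp_pos: [0.4895, 0.1939, 0.1422]
orientation: [2.221, 2.221, -0.001]
contact_force: [-0.0, 0.1, -0.6]
grip_width: 0.0595
gripper_force: 27.5
[0.48958453 0.19338327 0.14209056] [-0.03621638  0.41271866 -0.56490727  1.96939213  0.29350368  0.84038208
 -0.76248762]
[   0    0   41  233 6793] [ 15.  121.1] [0.2385 0.2995 0.0275]
[304   0  46  11 360] [326.5   4. ] [0.4941 0.3534 0.0275]
[ 512    0  128   94 6900] [567.6  48. ] [0.6876 0.3481 0.0275]
[ 289  127   66   66 3351] [321.2 159.4] [0.4908 0.2474 0.0275]
[  476   206   164   254 30124] [569.7 314.8] [0.7155 0.0964 0.0275]
[  246   238   148   182 12060] [318.4 330.7] [0.4895 0.1156 0.0275]
[   0  248   87  199 8377] [ 29.2 365.2] [0.1988 0.07   0.0275]
[212 299  30  56 627] [226.4 325.5] [0.4142 0.1157 0.0275]
[397 299  31  56 631] [412.  325.6] [0.5644 0.1157 0.0275]
[2.1, 0.01, 0.08, -0.0, 0.01, -0.01]
```

```bash
python3 - <<'E'
from h import *
f=load("w9")
for n,u,v,z in [("bL",289,159,.0275),("bR",354.5,159,.0275),("bfar",321,127,.0275),("bnear",321,192.5,.0275),("funfar lower",320,238,.124),("funfar upper",320,238,.15)]: print(n,w2w(f,u,v,z).round(4))
g=cv2.cvtColor(f["color"],cv2.COLOR_BGR2HSV)
print([tuple(g[v,320]) for v in range(228,420,6)])
E
```

```text
bL [0.469  0.2478 0.0275]
bR [0.5131 0.2479 0.0275]
bfar [0.4905 0.2693 0.0275]
bnear [0.4905 0.2246 0.0275]
funfar lower [0.4897 0.2251 0.124 ]
funfar upper [0.4896 0.2342 0.15  ]
[(np.uint8(140), np.uint8(12), np.uint8(64)), (np.uint8(135), np.uint8(16), np.uint8(62)), (np.uint8(102), np.uint8(10), np.uint8(131)), (np.uint8(105), np.uint8(8), np.uint8(130)), (np.uint8(105), np.uint8(8), np.uint8(128)), (np.uint8(110), np.uint8(11), np.uint8(134)), (np.uint8(103), np.uint8(10), np.uint8(177)), (np.uint8(10), np.uint8(113), np.uint8(126)), (np.uint8(10), np.uint8(116), np.uint8(130)), (np.uint8(10), np.uint8(115), np.uint8(140)), (np.uint8(0), np.uint8(0), np.uint8(66)), (np.uint8(158), np.uint8(15), np.uint8(67)), (np.uint8(150), np.uint8(12), np.uint8(66)), (np.uint8(0), np.uint8(4), np.uint8(65)), (np.uint8(10), np.uint8(114), np.uint8(125)), (np.uint8(10), np.uint8(112), np.uint8(134)), (np.uint8(120), np.uint8(4), np.uint8(68)), (np.uint8(120), np.uint8(8), np.uint8(65)), (np.uint8(150), np.uint8(4), np.uint8(66)), (np.uint8(135), np.uint8(7), np.uint8(69)), (np.uint8(105), np.uint8(8), np.uint8(130)), (np.uint8(102), np.uint8(10), np.uint8(130)), (np.uint8(96), np.uint8(10), np.uint8(132)), (np.uint8(105), np.uint8(8), np.uint8(131)), (np.uint8(102), np.uint8(10), np.uint8(131)), (np.uint8(105), np.uint8(7), np.uint8(137)), (np.uint8(90), np.uint8(1), np.uint8(246)), (np.uint8(18), np.uint8(7), np.uint8(190)), (np.uint8(15), np.uint8(8), np.uint8(188)), (np.uint8(15), np.uint8(8), np.uint8(184)), (np.uint8(10), np.uint8(5), np.uint8(151)), (np.uint8(15), np.uint8(7), np.uint8(141))]
```

```bash
python3 -m creep '{"rows":[[1,0.05,0.3,0,0,0,56],[1.8,0.05,1,0,0,0,56],[2.1,0.05,1.8,0,0,0,56],[2.13,0.05,2.6,0,0,0,56],[2.13,0.05,3.1,0,0,0,56],[2.13,0.05,3.3,0,0,0,56],[2.13,0.05,3.3,0,0,0,56],[2.13,0.05,3.3,0,0,0,56]]}'; python3 - <<'E'
from bench import r,optics
import numpy as np,cv2
from h import *
f=optics.grab_frame("wrist");o=r.get_obs();np.savez("pics/w10.npz",**f);cv2.imwrite("pics/w10.png",f["color"][180:440,180:460]);print(o["tcp_pos"])
E
python3 go.py .491,.2465,.0337,90
```

```text
clock: 20.85
tcp_pos: [0.4913, 0.248, 0.0601]
orientation: [2.221, 2.221, 0.002]
contact_force: [-0.3, 0.2, -1.2]
grip_width: 0.0594
gripper_force: 27.5
[0.49128287 0.24804542 0.06019108]
[-0.06, -0.01, 1.06, 0.01, -0.0, -0.0]
```

View pics/w10.png

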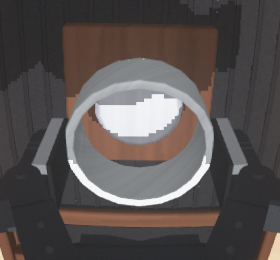

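That was the last view. The boss shows centred inside the ring, with the block's far corners at full-image (243,204) and (397,207), and its near edge at about row 390.

```bash
python3 - <<'E'
from h import *
f=load("w10")
for n,u,v,z in [("c",243,204,.0155),("c",397,207,.0155),("near",320,388,.0155),("bossL",275,290,.0275),("bossR",364,290,.0275),("bossNear",319,318,.0275),("ringL",249,310,.055),("ringR",393,310,.055),("ringfar low",320,238,.0415)]: print(n,w2w(f,u,v,z).round(4))
E
```

```text
c [0.4528 0.2883 0.0155]
c [0.5304 0.2867 0.0155]
near [0.4916 0.1695 0.0155]
bossL [0.4687 0.2464 0.0275]
bossR [0.5138 0.2464 0.0275]
bossNear [0.491  0.23   0.0275]
ringL [0.4603 0.2504 0.055 ]
ringR [0.5235 0.2503 0.055 ]
ringfar low [0.4915 0.2791 0.0415]
```

```bash
python3 -m creep '{"rows":[[-0.02,0,0.3,0,0,0,56],[-0.02,0,0.55,0,0,0,56],[-0.02,0,0.75,0,0,0,56],[-0.02,0,0.88,0,0,0,56],[-0.02,0,0.96,0,0,0,56],[-0.02,0,1.02,0,0,0,56],[-0.02,0,1.05,0,0,0,56],[-0.02,0,1.08,0,0,0,56],[-0.02,0,1.08,0,0,0,56]]}'
```

```text
clock: 22.02
tcp_pos: [0.4909, 0.2474, 0.0337]
orientation: [2.221, 2.221, 0.0]
contact_force: [-3.6, -2.0, 10.7]
grip_width: 0.06
gripper_force: 28.7
```

```bash
python3 -m creep '{"rows":[[0,0,0,0,0,0,62],[0,0,0,0,0,0,70],[0,0,0,0,0,0,85],[0,0,-0.5,0,0,0,85],[0,0,-2,0,0,0,85],[0,0,-4,0,0,0,85],[-2,0,-5,0,0,0,60],[-4,-0.5,-5,0,0,0.5,60],[-6,-1,-5,0,0,1,60],[-8,-1.6,-5,0,0,1.6,60]]}'; python3 -m creep '{"rows":[[-2.1,-0.1,0,0,0,0.8,60],[-4,-0.2,0,0,0,1.49,60],[-5.5,-0.2,0,0,0,1.49,60],[-5.5,-0.2,0,0,0,1.49,60]]}';python3 go.py .4195,-.119,.10,65.3
```

```text
clock: 23.28
tcp_pos: [0.4506, 0.0459, 0.1585]
orientation: [2.457, 1.956, 0.002]
contact_force: [1.2, 0.5, -0.1]
grip_width: 0.0599
gripper_force: 0.0
clock: 23.78
tcp_pos: [0.4147, -0.0882, 0.1582]
orientation: [2.649, 1.687, -0.0]
contact_force: [0.4, 0.4, 0.9]
grip_width: 0.0601
gripper_force: 0.0
[-1.04, 0.69, 2.33, 0.01, 0.01, -0.04]
```

```bash
python3 -m creep '{"rows":[[-0.5,0.4,0.5,0,0,0,60],[-1.04,0.69,1.5,0,0,0,60],[-1.04,0.69,2.2,0,0,0,60],[-1.04,0.69,2.33,0,0,0,60],[-1.04,0.69,2.33,0,0,0,60]]}'; python3 - <<'E'
from bench import r,optics
import numpy as np,cv2
from h import *
f=optics.grab_frame("wrist");o=r.get_obs();np.savez("pics/w11.npz",**f);cv2.imwrite("pics/w11.png",f["color"]);print(o["tcp_pos"],o["joints"])
g=cv2.cvtColor(f["color"],cv2.COLOR_BGR2HSV)
m=(g[...,2]<60).astype(np.uint8);n,l,s,c=cv2.connectedComponentsWithStats(m)
for i in range(1,n):
    if s[i,4]>400:
        print(s[i],c[i].round(1))
        if s[i,4]<20000:
            v,u=np.nonzero(l==i); P=np.array([w2w(f,a,b,.012)[:2] for a,b in zip(u[::5],v[::5])],np.float32)
            print(cv2.minAreaRect(P*1000), cv2.boxPoints(cv2.minAreaRect(P)).round(4).tolist())
E
python3 go.py .4195,-.119,.012,65.3
```

```text
clock: 24.4
tcp_pos: [0.4206, -0.1159, 0.0992]
orientation: [-2.644, -1.696, -0.0]
contact_force: [-0.6, 0.7, 0.7]
grip_width: 0.0601
gripper_force: 0.0
[ 0.42087209 -0.11600989  0.09957372] [ 0.44828141  0.32258195 -0.3712193   2.20762765  0.19336257  0.64039883
 -0.49129065]
[  143     0   349   135 16987] [269.2  52.1]
((484.915283203125, 28.898944854736328), (101.54026794433594, 196.69900512695312), 88.62031555175781) [[0.3853999972343445, -0.019500000402331352], [0.5820000171661377, -0.02419999986886978], [0.5845000147819519, 0.07729999721050262], [0.387800008058548, 0.0820000022649765]]
[    0    81   148   279 19257] [ 69.6 218.6]
((258.4862060546875, -9.157470703125), (237.85443115234375, 124.03202056884766), 89.94827270507812) [[0.1964000016450882, -0.12800000607967377], [0.3203999996185303, -0.12809999287128448], [0.3206000030040741, 0.10970000177621841], [0.19660000503063202, 0.10980000346899033]]
[ 301  126   36  230 4758] [317.4 210.7]
((418.6640625, -118.67947387695312), (161.01512145996094, 21.468608856201172), 65.95384979248047) [[0.37610000371932983, -0.18780000507831573], [0.39570000767707825, -0.19660000503063202], [0.46129998564720154, -0.0494999997317791], [0.4417000114917755, -0.040800001472234726]]
[   36   299   569   181 48487] [318.1 420. ]
[   0  392   69   72 2215] [ 26.5 425. ]
((-11.684494018554688, -178.86767578125), (279.5511474609375, 48.335533142089844), 17.208877563476562) [[-0.15240000188350677, -0.19709999859333038], [-0.13809999823570251, -0.24330000579357147], [0.1289999932050705, -0.16060000658035278], [0.11469999700784683, -0.1143999993801117]]
[-0.13, -0.0, 3.5, 0.0, -0.0, 0.01]
```

The brush measures 161×21.5 mm, centred at (0.4187,−0.1187) and lying at 66°, which matches its given size.

```bash
python3 go.py .4187,-.1187,.0125,66; python3 -m creep '{"rows":[[-0.13,0.02,0.4,0,0,-0.08,50],[-0.13,0.02,1.6,0,0,-0.08,50],[-0.13,0.02,2.6,0,0,-0.08,50],[-0.13,0.02,3.2,0,0,-0.08,50],[-0.13,0.02,3.45,0,0,-0.08,50],[-0.13,0.02,3.47,0,0,-0.08,14],[-0.13,0.02,3.47,0,0,-0.08,14],[-0.13,0.02,3.47,0,0,-0.08,14],[-0.13,0.02,3.47,0,0,-0.08,14],[-0.13,0.02,3.47,0,0,-0.08,14]]}' 25; python3 go.py .487,.134,.15,-1.3
```

```text
[-0.14, -0.04, 3.48, 0.0, -0.0, -0.08]
clock: 25.7
tcp_pos: [0.4199, -0.1197, 0.0131]
orientation: [2.635, 1.709, 0.001]
contact_force: [-0.9, 0.6, 6.7]
grip_width: 0.0217
gripper_force: 26.5
[10.36, -1.68, -5.48, 0.01, -0.01, 8.4]
```

```bash
python3 -m creep '{"rows":[[0,0,-0.5,0,0,0,14],[0,0,-1.8,0,0,0,14],[0,0,-3.5,0,0,0,14],[0.5,0,-5,0,0,0.4,14],[2,-0.3,-5.5,0,0,1.6,14],[3.8,-0.6,-5.5,0,0,2.8,14],[5.6,-0.9,-5.5,0,0,4,14],[7.4,-1.2,-5.5,0,0,5.2,14],[9,-1.5,-5.5,0,0,6.4,14],[10.36,-1.68,-5.5,0,0,7.6,14]]}'; python3 go.py .487,.134,.15,-1.3
```

```text
clock: 26.95
tcp_pos: [0.4865, 0.1358, 0.1507]
orientation: [-3.138, -0.134, -0.0]
contact_force: [0.1, -0.3, -0.3]
grip_width: 0.0209
gripper_force: 25.7
[0.01, 0.07, 0.03, -0.0, -0.0, 0.77]
```

```bash
python3 -m creep '{"rows":[[0,0.02,0.5,0,0,0.77,14],[0,0.02,1,0,0,0.77,14],[0,0.02,1,0,0,0.77,14],[0,0.02,1,0,0,0.77,14]]}'; python3 - <<'E'
from bench import r,optics
import numpy as np,cv2
from h import *
f=optics.grab_frame("wrist");o=r.get_obs();np.savez("pics/w12.npz",**f);print(o["tcp_pos"])
for nm in ("w4","w3","w2","top0","w12"):
    f=load(nm); F=p2w if nm=="top0" else w2w
    g=cv2.cvtColor(f["color"],cv2.COLOR_BGR2HSV)
    m=((g[...,1]>90)&(g[...,2]>25)&(g[...,2]<170)&((g[...,0]<14)|(g[...,0]>172))).astype(np.uint8)
    m=cv2.morphologyEx(m,cv2.MORPH_CLOSE,np.ones((3,3)))
    n,l,s,c=cv2.connectedComponentsWithStats(m)
    for i in range(1,n):
        if s[i,4]<250: continue
        P0=F(f,*c[i],.02)
        if abs(P0[0]-.49)<.12 and abs(P0[1]-.135)<.05:
            v,u=np.nonzero(l==i); P=np.array([F(f,a,b,.0235)[:2] for a,b in zip(u,v)],np.float32)
            print(nm,s[i],np.round(cv2.minAreaRect(P*1000)[0],1),np.round(cv2.minAreaRect(P*1000)[1:][0],1),round(cv2.minAreaRect(P*1000)[2],1),P.min(0),P.max(0))
E
python3 go.py .487,.134,.0246,-1.3
```

```text
clock: 27.45
tcp_pos: [0.4868, 0.133, 0.1253]
orientation: [3.141, -0.028, -0.0]
contact_force: [0.3, 0.1, -0.4]
grip_width: 0.0212
gripper_force: 25.7
[0.48696887 0.13312425 0.12545477]
w4 [ 159  101   67  213 5853] [488.7 133.7] [ 50.7 192.5] 88.7 [0.39290407 0.10661112] [0.58524173 0.16121928]
w3 [  93  101   98  270 9171] [488.8 132.6] [ 53.2 192.5] 88.6 [0.3931572  0.10411402] [0.58535135 0.16138479]
w2 [  61  115   74  204 5164] [488.5 131. ] [ 56.3 192.7] 88.7 [0.39238706 0.10135566] [0.5852316  0.16133396]
top0 [ 262  225   30   96 1291] [486.7 127.8] [ 59.5 199.7] 88.3 [0.38619578 0.09507461] [0.5863348  0.15882584]
w12 [ 278   91   76  263 4583] [488.9 137. ] [ 46.9 192.6] 88.4 [0.3930704  0.11103172] [0.58547765 0.15960206]
w12 [332 254  17 100 950] [434.4 119.8] [ 9.4 83.8] 88.7 [0.39238247 0.11421876] [0.47617188 0.12546945]
[-0.0, -0.03, 4.03, -0.0, -0.0, 0.03]
```

```bash
python3 -m creep '{"rows":[[0.06,-0.12,0.5,0,0,0,14],[0.06,-0.12,1.5,0,0,0,14],[0.06,-0.12,2.4,0,0,0,14],[0.06,-0.12,3,0,0,0,14],[0.06,-0.12,3.4,0,0,0,14],[0.06,-0.12,3.65,0,0,0,14],[0.06,-0.12,3.82,0,0,0,14],[0.06,-0.12,3.93,0,0,0,14],[0.06,-0.12,3.99,0,0,0,14],[0.06,-0.12,4.02,0,0,0,14]]}'
```

```text
clock: 28.75
tcp_pos: [0.4884, 0.1365, 0.0247]
orientation: [-3.141, 0.029, -0.001]
contact_force: [-0.5, -0.0, -0.7]
grip_width: 0.0213
gripper_force: 25.7
```

```bash
python3 -m creep '{"rows":[[0,0,0.02,0,0,0,14],[0,0,0.04,0,0,0,14]]}'
```

```text
clock: 29.0
tcp_pos: [0.4885, 0.1365, 0.0246]
orientation: [3.141, -0.029, 0.001]
contact_force: [-5.5, -1.0, 17.0]
grip_width: 0.0212
gripper_force: 27.7
```

```bash
python3 -m creep '{"rows":[[0,0,-0.02,0,0,0,24],[0,0,-0.02,0,0,0,32],[0,0,-0.02,0,0,0,42],[0,0,-0.5,0,0,0,42],[0,0,-2,0,0,0,42],[0,0,-4,0,0,0,42],[0,0,-6,0,0,0,42],[0,0,-6.5,0,0,0,42],[0,0,-6.5,0,0,0,42],[0,0,-6.5,0,0,0,42]]}'; python3 - <<'E'
from bench import r,optics
from h import *
f=optics.grab_frame("wrist"); np.savez("pics/w13.npz",**f); s=optics.grab_frame("side"); np.savez("pics/s13.npz",**s)
s0=load("side0");f0=load("top0")
g=cv2.cvtColor(f["color"],cv2.COLOR_BGR2HSV)
def comp(m,lab,z,lo,hi,area=200):
    n,l,st,c=cv2.connectedComponentsWithStats(m.astype(np.uint8))
    for i in range(1,n):
        P=w2w(f,*(st[i,:2]+st[i,2:4]/2-.5),z)
        if st[i,4]>area and lo[0]<P[0]<hi[0] and lo[1]<P[1]<hi[1]:
            v,u=np.nonzero(l==i);Q=np.array([w2w(f,a,b,z)[:2] for a,b in zip(u,v)],np.float32)
            print(lab,st[i],P.round(4),[np.round(x,3) for x in cv2.minAreaRect(Q*1000)])
comp((g[...,2]<70)&(g[...,1]<90),"dark",.0235,(.35,.08),(.62,.2))
comp(((g[...,1]<45)&(g[...,2]>110)),"grey",.0415,(.44,.2),(.55,.3))
comp(((g[...,0]>100)&(g[...,0]<132)&(g[...,1]>110)&(g[...,2]>40)),"blue",.0555,(.44,.3),(.55,.4),80)
# cup: side-camera difference around the cup
c=proj(s0,[[.416,-.285,.03]])[0].astype(int); a=s0["color"][c[1]-22:c[1]+22,c[0]-22:c[0]+22];b=s["color"][c[1]-22:c[1]+22,c[0]-22:c[0]+22]
print("cup match",cv2.phaseCorrelate(np.float32(a.mean(2)),np.float32(b.mean(2))))
o=r.get_obs();print(o["tcp_pos"],o["clock"])
E
```

```text
clock: 30.25
tcp_pos: [0.4873, 0.1361, 0.1847]
orientation: [3.141, -0.028, -0.004]
contact_force: [-1.2, 0.3, -0.0]
grip_width: 0.0422
gripper_force: 0.0
dark [   49   100   542   380 61902] [0.419  0.1377 0.0235] [array([292.791, 146.427]), array([578.757, 969.567]), np.float64(0.397)]
dark [ 306  119   28  181 1987] [0.4929 0.1364 0.0235] [array([487.729, 136.565]), array([ 22.395, 156.943]), np.float64(88.455)]
grey [ 149  179   76   77 4289] [0.4939 0.2442 0.0415] [array([493.826, 245.38 ]), array([61.302, 69.916]), np.float64(47.488)]
blue [  51  194   52   57 1236] [0.4972 0.3466 0.0555] [array([498.135, 349.193]), array([48.378, 59.96 ]), np.float64(41.049)]
cup match ((0.5172241277694596, 0.4645200860032368), 0.9079872288527312)
[0.48733186 0.1361705  0.18452241] 30.35
```

The brush is centred in its rest at (0.488,0.137), in line with the holder. The other three released at their seat heights, and the cup has not moved.

```bash
python3 -c "
from bench import r
print(r.hand_in())"
```

```text
the job is handed in; nothing more can be done
None
```

I handed the job in at about 30 s on the robot clock: by my measurements all four tools are seated in their own holders and the cup has not moved, but the hand-in call returned no verdict.

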